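# Lock the cover back on the vacuum filter

## Task

The filter of the vacuum glue-up press has a fresh cartridge in it; put its cover back on and lock it. Find where the cover's two lugs drop into the collar's slots, push the cover down against the spring, turn it clockwise (seen from above) to the stop, a quarter turn, and let it spring up so that both lugs are seated in their notches, then let go. Leave the glue jar and the spent cartridge where they are.

Things in the scene. Friction and masses are not known exactly. Their poses are not given: they have to be found in the camera images.
- filter_cover: Loose grey filter cover, a round cap standing mouth down, 0.28 kg, 93 mm high. Origin: centre of its mouth rim (underside); z up, x along the wing grip and the two lugs; same after a half turn. Neck 70 mm wide up to 30 mm, tapering to 64 at the mouth, bore 59 to 62; flange 96 mm wide, heights 30 to 41; ribbed body 90 mm wide, flat top at 63. Open inside up to 58 mm (its ceiling).
- cover_lugs (a point): On the cover's axis, 8 mm above its origin: level of the underside of its two steel lugs, which stand out of the neck at the cover's +x and -x. Each lug is 13 mm wide, 7 mm high and reaches to 47 mm from the axis.
- cover_grip (a point): On the cover's axis, 80 mm above its origin, in the wing grip on its top: an upright bar 66 mm long (along the cover's x, above the lugs), 16 mm thick (along y), heights 63 to 93 mm. Grip it across its thickness, from above.
- filter_base: Grey filter head on a dark foot plate 140 x 124 x 10 mm, fixed. Origin: centre of the plate's underside, on the filter's upright axis; z up. A round gauge faces -x (to 77 mm from the axis, its top 54 mm high); brass hose nipples point to +y and -y (to 86 mm). On top: the aluminium bayonet collar, outside 104 mm, bore 76 mm, with the white cartridge standing in it, 45 mm wide, top 111 mm high.
- collar_rim (a point): Centre of the collar's flat rim, 64 mm above the base's origin, axes as the base's. Two opposite entry slots, 19 mm wide at the bore (a lug has 3 mm or 4 degrees of play each way), lie near the base's +x and -x, but the collar has stopped up to 0.6 rad to either side, differently each time, not measured. Lay the lugs on the rim (cover origin 56 mm above the base's) and turn till both drop in.
- run_floor (a point): On the axis, 44 mm above the base's origin: floor of the two runs. From each entry a run goes clockwise seen from above, 84 degrees (1.47 rad) to a stop; anticlockwise is solid wall. Its roof is 10 mm above this floor, so the 7 mm lugs pass only when pressed to within 3 mm of the floor (cover origin 36 to 39 mm above the base's origin). The last 10 degrees are under a notch 4 mm deep.
- seat (a point): On the axis, 43 mm above the base's origin: where the cover's origin comes to rest when locked, the lugs sprung up in the notches at the stops. (Let go short of the notch, it stays at 39 mm or below or springs back; let go in the entry, it floats at about 50 mm.)
- cartridge (a joint): How far the cartridge is pushed down on its spring, m: 0 free, grows downward. Spring about 700 N/m. The cover's ceiling first meets it with the cover's origin 53 mm above the base's origin; spring force about 8 N when locked, about 12 N when pressed to the floor (the cover's weight, 2.7 N, helps).
- glue_jar: Bystander: glass jar of glue with tin lid, 67 mm diameter, 90 mm high, at the back of the work area. Origin: centre of its underside.
- old_cartridge: Bystander: the spent brown filter cartridge, 45 mm diameter, 68 mm high, standing upright beside the filter. Origin: centre of its underside.

How it is judged:
On the way:
1. the cover is pushed down against the spring with its lugs in the slots (origin less than 40 mm above the base's origin) (z of filter_cover in the frame of filter_base below 0.04 m and horizontal distance between filter_cover and filter_base below 0.006 m and value of joint cartridge above 0.01 m), for 0.2 s.
At the end, for the whole second after the job is handed in: The cover is locked on the filter: on the filter's axis within 5 mm, upright within 0.05 rad, its origin 41 to 45.5 mm above the base's origin (the height at which the lugs sit in their notches), the cartridge held down 7 to 13.5 mm, everything at rest and let go (z of filter_cover in the frame of filter_base between 0.041 and 0.0455 m and horizontal distance between filter_cover and filter_base below 0.005 m and angle between filter_cover's own z axis and vertical below 0.05 rad and value of joint cartridge between 0.007 and 0.0135 m and linear speed of filter_cover below 0.01 m/s and angular speed of filter_cover below 0.1 rad/s); the robot touches nothing.
It fails at once if the glue jar or the spent cartridge is shifted more than 30 mm (distance of any of glue_jar, old_cartridge from where it was at the start of the episode above 0.03 m).
It also fails if it takes over 67 s, if anything falls off the work surface, if the arm or the gripper's body presses on something with over 40 N, if the wrist force passes 120 N, or if a joint passes its speed limit or range.

## Robot

A 6-joint arm with a two-finger parallel gripper is mounted at the origin on the work surface; the furniture and walls round the work are solid. World frame = base frame: x ahead of the robot, y to its left, z up, the work surface at z = 0. Lengths are in m, angles in rad, forces in N, time in s.
With the tool pointing down it reaches from about 0.35 to 0.975 m from the base axis. Payload 4.9 kg.
Tool frame: the origin (TCP) lies at the very end of the fingers, on their centre line; the grasp point (between the pads) lies 19 mm behind it (ctrl.grip_point_offset is the distance from the TCP to the grasp point, in m); z points along the fingers, y is the line along which they close (so a half turn about z gives the same grasp; the last joint's range is limited). The gripper opens to 85 mm and grips with 20 to 120 N. Pads are 22 mm wide; open, the fingers measure 114 mm over their backs; the gripper's body (76 mm by 85 mm) begins 54 mm behind the grasp point. The pads swing forward as they close: fully open they stand 13 mm farther back than shut.
Start: joints at [-1.305, 0.053, 1.613, -0, 1.476, -0.119], TCP at [0.235, -0.579, 0.231] pointing down, gripper open.
Joint ranges: [-3.01, 3.01], [-1.01, 2.22], [0.06, 2.58], [-1.02, 4.17], [0.09, 2.62], [-3.14, 3.14]. Speed limits (rad/s): [2.57, 2.57, 3.14, 3.14, 3.14, 3.14].

## Interface

Orientations are given as a rotation vector (axis times angle).
In Python, from station import ctrl gives the robot as it stands.
- The arm moves only by the tool send_rows, never from a script. Its argument "rows" is a list of rows, each a list of 3 entries, a list of its own where there are three numbers: the finger opening in cm, from 0 to 8.54, then the shift along the tool's x, y, z in cm, then the turn about the tool's z in degrees. A call has 1 to 10 rows; each row shifts and turns the commanded pose from where the row before left it, along the tool's axes as they then stand; what a row does not reach is not made up. A row lasts 1/8 s, in which the tool goes at most 62.5 mm and 10.7 degrees, less where a joint would pass 70% of its speed; a pose out of reach is approached as far as the arm can. A call with a gripper value outside its range is refused whole. The fingers move at their own pace and stop on an object; "newtons" is the grip in N (left out, the last holds). Time passes only in rows, so rows that do not move let the fingers close. It gives the time, the measured TCP pose, the force, the opening and the grip force at its end, in the units of the state.
- ctrl.get_obs(): the state, without advancing time (a new reading comes with each control period).
- ctrl.get_image(name): name is "scene" or "top"; returns a dict with "frame" (480x640x3 uint8, red, green, blue), "range_z" (480x640 float32, m along the optical axis (not along the pixel's ray), 0 where there is no reading), "fx", "fy", "cx", "cy" (pixels), "cam_to_world" (4x4, takes a point from camera to world coordinates). Camera axes: x right, y down, z forward; pixel columns grow to the right and rows downward; lengths in m; the calibration is good to about 2 mm. A picture is of the moment at which its call begins.
- ctrl.finish_job(): hands the job in; it is judged then, once.
The state is a dict: "t": time; "q": joint angles; "dq": joint speeds; "effort": joint torques, N m; "tool_pos": TCP position; "tool_rot": TCP orientation; "contact_force": force on the tool from outside, world axes, zero at the start; "wrist_torque": the same for the moment, N m; "opening": finger opening in m; "grip_force": force on a finger pad.
Only numpy, scipy, OpenCV 4.12 (cv2) and the standard library are available. Lean on these libraries where they do the work, as an engineer would, in place of code of your own. Each camera call takes 0.05 s, during which the arm holds its last target. There are 200 camera calls.

## Working session

There is one attempt and no reset: what is moved stays moved. The work goes in short steps, Python scripts to look and compute and a tool call to move; the robot and the scene stay as the last step left them, time stands still between calls to the robot, and variables do not carry over. Pictures are saved under pics/ and viewed, at most 10 in all, crops included, and the job is handed in when it is done.

Besides the shell and the picture viewer there is one more tool, called after "Call:" by a JSON object that holds its "api" and its "payload", one argument or row to a line. send_rows: Moves the arm, as the interface text tells. Its arguments: {"type":"object","properties":{"rows":{"type":"array","items":{"type":"array"}},"newtons":{"type":"number"}},"required":["rows"]}

```bash
mkdir -p pics
cat > h.py <<'E'
import numpy as np,cv2
from station import ctrl
def grab(n,f=None):
    d=ctrl.get_image(n)
    if f: cv2.imwrite('pics/'+f,d['frame'][:,:,::-1])
    v,u=np.mgrid[:480,:640]; z=d['range_z']
    P=np.stack([(u-d['cx'])/d['fx']*z,(v-d['cy'])/d['fy']*z,z,np.ones_like(z)],-1)@np.array(d['cam_to_world']).T
    P[z==0]=np.nan
    return d,P[...,:3]
E
python3 - <<'E'
from h import *
for n in('top','scene'):
    d,P=grab(n,n+'1.png'); np.save(n+'.npy',P); print(n,np.round(d['cam_to_world'],3).tolist(),d['fx'])
o=ctrl.get_obs(); print(o)
E
```

```text
top [[0.012, -0.984, 0.179, 0.438], [-1.0, -0.012, -0.002, -0.024], [0.004, -0.179, -0.984, 0.936], [0.0, 0.0, 0.0, 1.0]] 453.1615016073718
scene [[-0.596, -0.37, 0.713, -0.057], [-0.803, 0.254, -0.539, 0.443], [0.019, -0.894, -0.449, 0.486], [0.0, 0.0, 0.0, 1.0]] 586.6630645694012
{'t': 0.1, 'q': array([-1.30502081e+00,  5.33280155e-02,  1.61416654e+00,  2.34041956e-05,
        1.47603203e+00, -1.18991870e-01]), 'dq': array([ 0.00142034, -0.00246071, -0.0034223 ,  0.00046157,  0.00042111,
       -0.0013469 ]), 'effort': array([ 1.52728494e-04, -3.94905818e+01, -3.71363032e+01, -1.74564484e-04,
        3.87080392e-03, -5.09982627e-06]), 'tool_pos': array([ 0.23444851, -0.57873929,  0.23015705]), 'tool_rot': array([-3.08174009e+00, -6.00297314e-01,  1.86139376e-04]), 'contact_force': array([ 0.2329301 , -0.21291689,  0.1880602 ]), 'wrist_torque': array([-0.00123245,  0.00616462, -0.00990844]), 'grip_force': 0.0, 'opening': 0.08537266303802966}
```

View pics/top1.png

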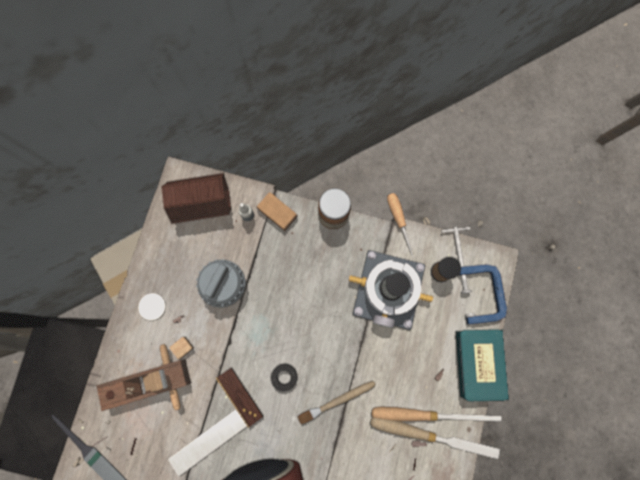

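View pics/scene1.png

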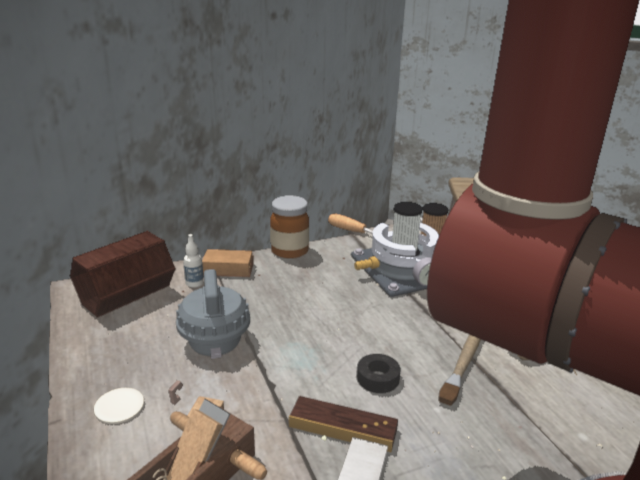

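The top view shows the cover at about (220,283) with its bar diagonal, the base at (393,287), the jar at (334,207) and the spent cartridge at (446,269). In the scene view the arm is clear of all of them.

Run:
```python
from h import *
P=np.load('top.npy'); im=cv2.imread('pics/top1.png')
def win(u,v,r,lo,hi):
    m=np.zeros((480,640),bool); m[v-r:v+r,u-r:u+r]=1
    return m&(P[...,2]>lo)&(P[...,2]<hi)
def circ(Q):
    (x,y),r=cv2.minEnclosingCircle(Q[:,:2].astype(np.float32)); return x,y,r
b=P[win(220,283,35,.084,.1)]; print('bar',len(b),b.mean(0),np.median(b[:,2]))
r=cv2.minAreaRect(b[:,:2].astype(np.float32)); print(r)
w=b[:,:2]-b[:,:2].mean(0); e=np.linalg.eigh(w.T@w)[1][:,1]; print('bar yaw deg',np.degrees(np.arctan2(e[1],e[0])))
print('body',circ(P[win(220,283,35,.056,.07)]))
c=P[win(393,287,45,.058,.070)]; print('collar',len(c),circ(c),np.median(c[:,2]))
k=P[win(393,287,45,.1,.12)]; print('cart',len(k),circ(k),np.median(k[:,2]))
pl=win(393,287,60,.005,.016); q=cv2.minAreaRect(P[pl][:,:2].astype(np.float32)); print('plate',q)
o=P[win(446,269,18,.055,.08)]; print('old',circ(o)); j=P[win(334,207,22,.08,.1)]; print('jar',circ(j))
cv2.imwrite('pics/c.png',np.hstack([cv2.resize(im[240:330,348:438],(400,400),interpolation=2),cv2.resize(im[240:330,175:265],(400,400),interpolation=2)]))
```

```text
bar 318 [0.52742242 0.16724757 0.0915043 ] 0.0918952402453474
((0.5282903909683228, 0.16857939958572388), (0.017540086060762405, 0.06549733132123947), 65.04549407958984)
bar yaw deg 154.91049793376217
body (0.5274919271469116, 0.16768722236156464, 0.04308982938528061)
collar 950 (0.5226395726203918, -0.17042137682437897, 0.052486810833215714) 0.06356712802980746
cart 466 (0.5227319598197937, -0.1701122522354126, 0.022699881345033646) 0.11101829683095527
plate ((0.5326416492462158, -0.17723459005355835), (0.24690121412277222, 0.23979291319847107), 88.13578796386719)
old (0.5602612495422363, -0.2788791358470917, 0.02253720536828041)
jar (0.6801254749298096, -0.05531500652432442, 0.03032613918185234)
```

View pics/c.png

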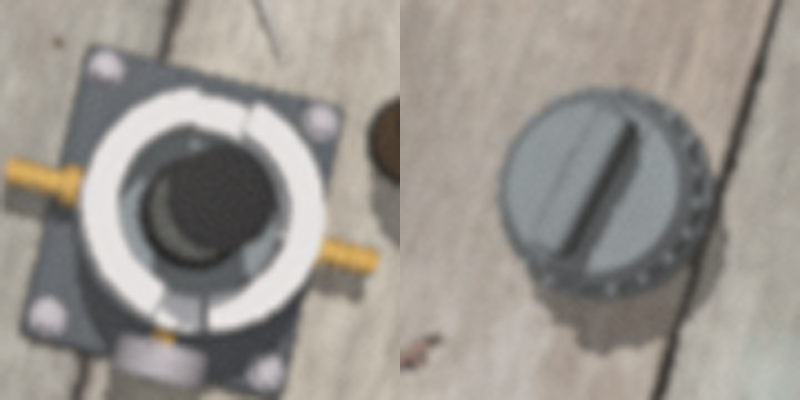

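The crop shows both entry slots: the upper at crop pixel (228,118) and the lower at (183,312). They point roughly -13° in yaw. I'll refine that in polar on the rim plane.

Run:
```python
from h import *
d=ctrl.get_image('top'); T=np.linalg.inv(d['cam_to_world']); g=cv2.cvtColor(d['frame'],cv2.COLOR_RGB2GRAY)
c=np.array([.5226,-.1704])
a=np.radians(np.arange(-180,180,2.)); prof=[]
for r in (.042,.044,.046,.048):
    X=np.stack([c[0]+r*np.cos(a),c[1]+r*np.sin(a),0*a+.064,0*a+1])
    q=T@X; u=d['fx']*q[0]/q[2]+d['cx']; v=d['fy']*q[1]/q[2]+d['cy']
    prof.append(cv2.remap(g,u.astype(np.float32)[None],v.astype(np.float32)[None],1)[0])
p=np.array(prof); A=np.arange(-180,180,2)
for i in range(180):
    if -44<=A[i]<=20 or A[i]>=136 : print(A[i],p[:,i], end='; ')
# effective cover: body-top centre
```

```text
-44 [227 226 227 227]; -42 [227 227 228 226]; -40 [227 227 228 226]; -38 [228 226 227 226]; -36 [228 227 227 227]; -34 [226 227 228 227]; -32 [223 225 225 227]; -30 [218 218 218 214]; -28 [213 213 201 188]; -26 [216 210 195 166]; -24 [223 220 198 158]; -22 [228 226 208 162]; -20 [228 226 210 167]; -18 [228 226 208 165]; -16 [227 225 209 164]; -14 [227 226 213 164]; -12 [227 226 214 169]; -10 [228 226 214 174]; -8 [228 226 212 173]; -6 [228 227 213 172]; -4 [228 226 214 174]; -2 [227 225 216 182]; 0 [227 226 220 193]; 2 [227 226 223 209]; 4 [227 227 226 221]; 6 [227 227 227 225]; 8 [227 227 228 226]; 10 [228 227 227 226]; 12 [227 227 227 224]; 14 [227 227 226 224]; 16 [227 227 227 226]; 18 [227 227 227 226]; 20 [227 227 227 226]; 136 [226 226 227 228]; 138 [227 227 228 228]; 140 [227 228 228 227]; 142 [228 227 227 227]; 144 [227 227 227 227]; 146 [227 228 227 228]; 148 [228 228 228 228]; 150 [225 227 226 227]; 152 [213 220 217 219]; 154 [190 197 199 200]; 156 [165 172 176 189]; 158 [150 156 166 185]; 160 [145 156 163 181]; 162 [145 155 160 173]; 164 [147 155 159 167]; 166 [147 155 159 164]; 168 [146 156 158 160]; 170 [146 156 157 158]; 172 [147 155 158 160]; 174 [144 153 156 158]; 176 [135 143 146 151]; 178 [117 121 126 127];
```

Call:
{"api": "send_rows", "payload": {
  "rows": [
    [8.5,[3.9,-4.1,0],0],
    [8.5,[3.9,-4.1,0],0],
    [8.5,[3.9,-4.1,0],0],
    [8.5,[3.9,-4.1,0],0],
    [8.5,[3.9,-4.1,0],0],
    [8.5,[3.9,-4.1,0],0],
    [8.5,[3.9,-4.1,0],0],
    [8.5,[3.9,-4.1,0],0],
    [8.5,[3.9,-4.1,0],0],
    [8.5,[3.9,-4.1,0],0]
  ],
  "newtons": 80
}}

```text
t: 1.4
tool_pos: [0.4424, -0.051, 0.2313]
tool_rot: [3.083, 0.6, 0.001]
contact_force: [1.1, -1.4, -0.1]
opening: 0.085
grip_force: 0.0
```

Call:
{"api": "send_rows", "payload": {
  "rows": [
    [8.5,[3.9,-4.1,0],0],
    [8.5,[3.9,-4.1,0],0],
    [8.5,[3.9,-4.1,0],0],
    [8.5,[0.5,-0.5,0],-10],
    [8.5,[0,0,0],-10],
    [8.5,[0,0,0],-10],
    [8.5,[0,0,0],-10],
    [8.5,[0,0,0],-10],
    [8.5,[0,0,0],-10],
    [8.5,[0,0,0],-10]
  ]
}}

```text
t: 2.65
tool_pos: [0.5069, 0.1116, 0.2309]
tool_rot: [-2.175, -2.267, 0.001]
contact_force: [-0.2, 0.5, 0.1]
opening: 0.0851
grip_force: 0.0
```

Call:
{"api": "send_rows", "payload": {
  "rows": [
    [8.5,[0,0,0],-10],
    [8.5,[0,0,0],-10],
    [8.5,[0,0,0],-10],
    [8.5,[0,0,0],-10],
    [8.5,[0,0,0],-10],
    [8.5,[0,0,0],-10],
    [8.5,[0,0,0],0],
    [8.5,[0,0,0],0]
  ]
}}

```text
t: 3.65
tool_pos: [0.5071, 0.1115, 0.2311]
tool_rot: [-0.762, -3.047, 0.0]
contact_force: [-0.4, -0.2, 0.7]
opening: 0.0848
grip_force: 0.0
```

```bash
cat > go.py <<'E'
import sys
from h import *
from scipy.spatial.transform import Rotation as R
o=ctrl.get_obs(); M=R.from_rotvec(o['tool_rot']).as_matrix(); yaw=np.degrees(np.arctan2(M[1,0],M[0,0]))
print('t',o['t'],'pos',o['tool_pos'].round(4),'yaw',yaw.round(2),'down',M[:,2].round(4),'F',o['contact_force'].round(1),'T',o['wrist_torque'].round(2),'open',round(o['opening'],4),'grip',round(o['grip_force'],1),'q',np.degrees(o['q']).round(0))
if len(sys.argv)>4:
    x=list(map(float,sys.argv[1:5])); print('shift cm',(M.T@(np.array(x[:3])-o['tool_pos'])*100).round(2),'turn',round(-((x[3]-yaw+180)%360-180),2))
E
python3 go.py .5275 .1675 .15 155
```

```text
t 3.65 pos [0.5071 0.1115 0.2311] yaw 151.9 down [-3.e-04 -0.e+00 -1.e+00] F [-0.4 -0.2  0.7] T [ 0.01  0.   -0.  ] open 0.0848 grip 0.0 q [  4. -12. 106.   0.  85. -58.]
shift cm [0.83 5.9  8.11] turn -3.1
```

Call:
{"api": "send_rows", "payload": {
  "rows": [
    [8.5,[0.4,3.0,2],0],
    [8.5,[0.4,3.0,4],0],
    [8.5,[0,0,4],-3.1],
    [8.5,[0,0,3],0],
    [8.5,[0,0,2.4],0],
    [8.5,[0,0,1],0],
    [8.5,[0,0,0],0],
    [8.5,[0,0,0],0]
  ]
}}

```text
t: 4.65
tool_pos: [0.5293, 0.1685, 0.0687]
tool_rot: [0.676, 3.066, 0.001]
contact_force: [0.8, -0.4, 0.6]
opening: 0.085
grip_force: 0.0
```

```bash
python3 go.py .528 .168 .067 155
```

```text
t 4.65 pos [0.5293 0.1685 0.0687] yaw 155.12 down [ 2.3e-03  4.0e-04 -1.0e+00] F [ 0.8 -0.4  0.6] T [-0.    0.03 -0.02] open 0.085 grip 0.0 q [ 10.   3. 109.   0.  68. -55.]
shift cm [ 0.1  -0.1   0.17] turn 0.12
```

Call:
{"api": "send_rows", "payload": {
  "rows": [
    [8.5,[0.1,-0.1,0.1],0],
    [4,[0,0,0],0],
    [1,[0,0,0],0],
    [1,[0,0,0],0],
    [1,[0,0,0],0],
    [1,[0,0,0],0],
    [1,[0,0,0],0],
    [1,[0,0,0],0]
  ],
  "newtons": 80
}}

```text
t: 5.65
tool_pos: [0.5272, 0.1678, 0.0665]
tool_rot: [0.676, 3.068, 0.0]
contact_force: [0.4, -0.6, 1.8]
opening: 0.0145
grip_force: 79.5
```

```bash
python3 go.py .528 .168 .067 155
```

```text
t 5.65 pos [0.5272 0.1678 0.0665] yaw 155.15 down [ 4.e-04 -0.e+00 -1.e+00] F [ 0.4 -0.6  1.8] T [-0.08 -0.01  0.02] open 0.0145 grip 79.5 q [ 10.   3. 110.  -0.  68. -55.]
shift cm [-0.07  0.05 -0.05] turn 0.15
```

Call:
{"api": "send_rows", "payload": {
  "rows": [
    [1,[0,0,-2],0],
    [1,[0,0,-4],0],
    [1,[0,0,-5],0],
    [1,[0,0,-4],0],
    [1,[0,0,-1],0],
    [1,[0,0,0],0]
  ]
}}

```text
t: 6.4
tool_pos: [0.5267, 0.1678, 0.2261]
tool_rot: [-0.676, -3.068, -0.0]
contact_force: [-0.4, -0.0, -2.9]
opening: 0.0148
grip_force: 79.1
```

```bash
python3 go.py .5226 -.1704 .226 167
```

```text
t 6.4 pos [0.5267 0.1678 0.2261] yaw 155.15 down [-1.e-04  1.e-04 -1.e+00] F [-0.4 -0.  -2.9] T [-0.05  0.01  0.01] open 0.0148 grip 79.1 q [ 10.  -7. 102.   0.  84. -55.]
shift cm [-1.384e+01 -3.086e+01  1.000e-02] turn -11.85
```

Call:
{"api": "send_rows", "payload": {
  "rows": [
    [1,[-1.0,-2.2,0],0],
    [1,[-2.0,-4.4,0],0],
    [1,[-2.2,-4.9,0],0],
    [1,[-2.2,-4.9,0],0],
    [1,[-2.2,-4.9,0],0],
    [1,[-2.0,-4.4,0],0],
    [1,[-1.5,-3.3,0],0],
    [1,[-0.7,-1.8,0],0],
    [1,[0,0,0],-6],
    [1,[0,0,0],-6]
  ]
}}

```text
t: 7.65
tool_pos: [0.5219, -0.1689, 0.2242]
tool_rot: [-0.346, -3.119, -0.003]
contact_force: [-0.2, 0.3, -2.3]
opening: 0.0146
grip_force: 79.0
```

Call:
{"api": "send_rows", "payload": {
  "rows": [
    [1,[0,0,0],0],
    [1,[0,0,0],0]
  ]
}}

```text
t: 7.9
tool_pos: [0.5224, -0.169, 0.2254]
tool_rot: [-0.353, -3.12, -0.001]
contact_force: [-0.7, 1.0, -1.8]
opening: 0.0147
grip_force: 79.0
```

```bash
python3 - <<'E'
from h import *
d,P=grab('top','top2.png')
def win(u,v,r,lo,hi):
    m=np.zeros((480,640),bool); m[max(v-r,0):v+r,u-r:u+r]=1
    return m&(P[...,2]>lo)&(P[...,2]<hi)
# body top now at z~.1595+.063=.222
for lo,hi in((.215,.228),(.185,.205)):
    b=P[win(393,287,80,lo,hi)]
    if len(b)>5: print(len(b),cv2.minEnclosingCircle(b[:,:2].astype(np.float32)),np.median(b[:,2]))
cv2.imwrite('pics/t2.png',cv2.resize(d['frame'][200:350,290:490,::-1],(800,600),interpolation=2))
d,_=grab('scene','scene2.png')
E
python3 go.py .5226 -.1704 .226 167
```

```text
211 ((0.5144071578979492, -0.1636016070842743), 0.04026220366358757) 0.22040639474080115
124 ((0.5232949256896973, -0.16795136034488678), 0.04795199632644653) 0.1976101639852123
t 8.0 pos [ 0.5226 -0.1692  0.2259] yaw 167.13 down [-6.e-04  4.e-04 -1.e+00] F [-0.2 -0.2 -2. ] T [ 0.06 -0.02 -0.03] open 0.0143 grip 79.0 q [ -26.   -7.  103.    0.   84. -103.]
shift cm [-0.02 -0.12 -0.01] turn 0.13
```

View pics/scene2.png

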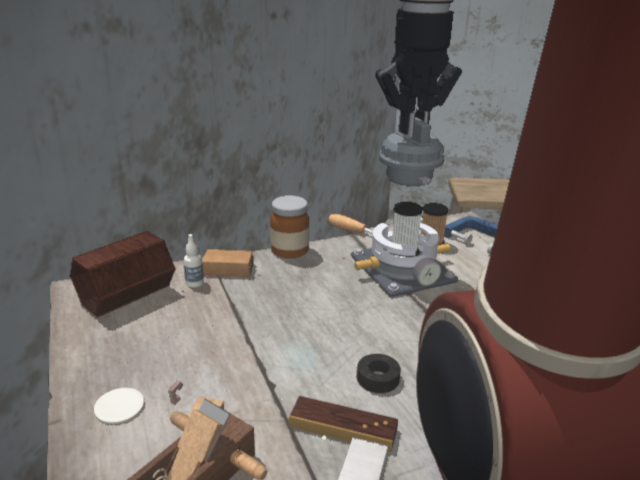

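The scene picture shows the cover held upright at (410,160) above the cartridge at (407,210). The flange fit puts its axis about 1–2 mm off in y, so I correct that and descend.

Call:
{"api": "send_rows", "payload": {
  "rows": [
    [1,[0,-0.2,0],0],
    [1,[0,0,2],0],
    [1,[0,0,2],0],
    [1,[0,0,2],0],
    [1,[0,0,1.5],0],
    [1,[0,0,1],0],
    [1,[0,0,0.5],0],
    [1,[0,0,0],0],
    [1,[0,0,0],0]
  ]
}}

```text
t: 9.12
tool_pos: [0.5228, -0.1718, 0.1372]
tool_rot: [0.351, 3.12, -0.001]
contact_force: [-0.2, -0.4, -3.1]
opening: 0.015
grip_force: 79.0
```

```bash
python3 go.py .522 -.1712 .12 167
```

```text
t 9.125 pos [ 0.5228 -0.1718  0.1372] yaw 167.15 down [ 1.4e-03 -7.0e-04 -1.0e+00] F [-0.2 -0.4 -3.1] T [-0.01  0.06 -0.01] open 0.015 grip 79.0 q [ -26.   -3.  107.   -0.   75. -103.]
shift cm [0.09 0.05 1.72] turn 0.15
```

Call:
{"api": "send_rows", "payload": {
  "rows": [
    [1,[0.05,0.05,0.5],0],
    [1,[0,0,0.4],0],
    [1,[0,0,0.3],0],
    [1,[0,0,0.2],0],
    [1,[0,0,0.2],0],
    [1,[0,0,0],0],
    [1,[0,0,0],0]
  ]
}}

```text
t: 10.0
tool_pos: [0.522, -0.171, 0.1204]
tool_rot: [0.352, 3.122, -0.0]
contact_force: [0.0, -0.3, -2.3]
opening: 0.0146
grip_force: 79.0
```

```bash
python3 go.py .522 -.1712 .12 167
```

```text
t 10.0 pos [ 0.522  -0.171   0.1204] yaw 167.15 down [ 2.e-04 -1.e-04 -1.e+00] F [ 0.  -0.3 -2.3] T [0.01 0.01 0.04] open 0.0146 grip 79.0 q [ -26.   -2.  108.   -0.   74. -103.]
shift cm [-0.01 -0.02  0.04] turn 0.15
```

Origin is at about 54 mm with no contact, so the lugs look to be in the slots. I keep pressing in small steps.

Call:
{"api": "send_rows", "payload": {
  "rows": [
    [1,[0,0,0.3],0],
    [1,[0,0,0.3],0],
    [1,[0,0,0.2],0],
    [1,[0,0,0],0]
  ]
}}

```text
t: 10.5
tool_pos: [0.5223, -0.1712, 0.1129]
tool_rot: [0.352, 3.121, -0.0]
contact_force: [-0.1, 0.3, 2.7]
opening: 0.0147
grip_force: 79.7
```

```bash
python3 go.py .522 -.1712 .1035 167
```

```text
t 10.5 pos [ 0.5223 -0.1712  0.1129] yaw 167.15 down [ 9.e-04 -4.e-04 -1.e+00] F [-0.1  0.3  2.7] T [0.1  0.12 0.04] open 0.0147 grip 79.7 q [ -26.   -1.  109.    0.   73. -103.]
shift cm [ 0.03 -0.01  0.94] turn 0.15
```

Call:
{"api": "send_rows", "payload": {
  "rows": [
    [1,[0,0,0.3],0],
    [1,[0,0,0.3],0],
    [1,[0,0,0.25],0],
    [1,[0,0,0],0],
    [1,[0,0,0],0],
    [1,[0,0,0],0]
  ]
}}

```text
t: 11.25
tool_pos: [0.5224, -0.1712, 0.105]
tool_rot: [0.352, 3.121, -0.001]
contact_force: [-3.1, 1.6, 7.3]
opening: 0.0149
grip_force: 80.5
```

```bash
python3 go.py .522 -.1712 .1038 167
```

```text
t 11.25 pos [ 0.5224 -0.1712  0.105 ] yaw 167.15 down [ 9.e-04 -5.e-04 -1.e+00] F [-3.1  1.6  7.3] T [0.24 0.48 0.03] open 0.0149 grip 80.5 q [ -26.   -1.  109.   -0.   72. -103.]
shift cm [ 0.04 -0.01  0.12] turn 0.15
```

Call:
{"api": "send_rows", "payload": {
  "rows": [
    [1,[0.05,0,0.1],0],
    [1,[0,0,0.05],0],
    [1,[0,0,0],0],
    [1,[0,0,0],4],
    [1,[0,0,0],4],
    [1,[0,0,0],4],
    [1,[0,0,0],0]
  ]
}}

```text
t: 12.12
tool_pos: [0.5228, -0.1718, 0.1043]
tool_rot: [0.676, 3.064, -0.002]
contact_force: [-0.5, -0.1, 8.1]
opening: 0.0142
grip_force: 80.6
```

```bash
python3 go.py .522 -.1712 .1038 83
```

```text
t 12.125 pos [ 0.5228 -0.1718  0.1043] yaw 155.11 down [ 0.0033 -0.002  -1.    ] F [-0.5 -0.1  8.1] T [ 0.    0.24 -0.12] open 0.0142 grip 80.6 q [-26.  -1. 109.  -0.  72. -91.]
shift cm [0.1  0.02 0.05] turn 72.11
```

Call:
{"api": "send_rows", "payload": {
  "rows": [
    [1,[0.05,0,0.02],5],
    [1,[0,0,0],5],
    [1,[0,0,0],5],
    [1,[0,0,0],5],
    [1,[0,0,0],5],
    [1,[0,0,0],5],
    [1,[0,0,0],0],
    [1,[0,0,0],0]
  ]
}}

```text
t: 13.12
tool_pos: [0.5224, -0.1718, 0.1042]
tool_rot: [1.445, 2.784, -0.001]
contact_force: [-0.7, -1.0, 8.1]
opening: 0.0146
grip_force: 80.6
```

```bash
python3 go.py .522 -.1712 .1038 83
```

```text
t 13.125 pos [ 0.5224 -0.1718  0.1042] yaw 125.13 down [ 0.0036 -0.0025 -1.    ] F [-0.7 -1.   8.1] T [-0.12  0.28 -0.07] open 0.0146 grip 80.6 q [-26.  -1. 109.  -0.  72. -61.]
shift cm [ 0.07 -0.    0.04] turn 42.13
```

Call:
{"api": "send_rows", "payload": {
  "rows": [
    [1,[0,0,0],5],
    [1,[0,0,0],5],
    [1,[0,0,0],5],
    [1,[0,0,0],5],
    [1,[0,0,0],5],
    [1,[0,0,0],5],
    [1,[0,0,0],5],
    [1,[0,0,0],0],
    [1,[0,0,0],0]
  ]
}}

```text
t: 14.25
tool_pos: [0.5224, -0.1718, 0.1042]
tool_rot: [2.216, 2.221, 0.001]
contact_force: [0.1, -1.4, 8.3]
opening: 0.0151
grip_force: 80.6
```

```bash
python3 go.py .522 -.1712 .1038 83
```

```text
t 14.25 pos [ 0.5224 -0.1718  0.1042] yaw 90.14 down [ 0.0034 -0.0025 -1.    ] F [ 0.1 -1.4  8.3] T [-0.07  0.34 -0.1 ] open 0.0151 grip 80.6 q [-26.  -1. 109.  -0.  72. -26.]
shift cm [ 0.06 -0.04  0.04] turn 7.14
```

Call:
{"api": "send_rows", "payload": {
  "rows": [
    [1,[0,0,0],3],
    [1,[0,0,0],2],
    [1,[0,0,0],2],
    [1,[0,0,0],0],
    [1,[0,0,0],0]
  ]
}}

```text
t: 14.88
tool_pos: [0.5219, -0.1717, 0.1041]
tool_rot: [2.347, 2.083, 0.0]
contact_force: [-3.0, -1.7, 9.1]
opening: 0.0145
grip_force: 80.8
```

```bash
python3 go.py .522 -.1712 .1038 83
```

```text
t 14.875 pos [ 0.5219 -0.1717  0.1041] yaw 83.18 down [ 0.002  -0.0022 -1.    ] F [-3.  -1.7  9.1] T [-0.02  0.49  0.16] open 0.0145 grip 80.8 q [-26.  -1. 109.  -0.  72. -19.]
shift cm [0.05 0.   0.03] turn 0.18
```

Call:
{"api": "send_rows", "payload": {
  "rows": [
    [1,[0,0,0],1.5],
    [1,[0,0,0],1.5],
    [1,[0,0,0],0]
  ]
}}

```text
t: 15.25
tool_pos: [0.5212, -0.1715, 0.1041]
tool_rot: [2.398, 2.026, -0.003]
contact_force: [-4.5, -0.7, 11.8]
opening: 0.0148
grip_force: 82.2
```

```bash
python3 go.py .522 -.1712 .1038 83
```

```text
t 15.25 pos [ 0.5212 -0.1715  0.1041] yaw 80.39 down [-2.0e-04 -2.5e-03 -1.0e+00] F [-4.5 -0.7 11.8] T [0.11 0.94 1.28] open 0.0148 grip 82.2 q [-26.  -1. 109.  -0.  72. -16.]
shift cm [0.04 0.07 0.03] turn -2.61
```

At the stop (1.3 N m). I ease the torque off and let the cover rise into the notches.

Call:
{"api": "send_rows", "payload": {
  "rows": [
    [1,[0,0,0],-1.5],
    [1,[0,0,-0.2],0],
    [1,[0,0,-0.2],0],
    [1,[0,0,-0.1],0],
    [1,[0,0,0],0],
    [1,[0,0,0],0]
  ]
}}

```text
t: 16.0
tool_pos: [0.521, -0.1711, 0.107]
tool_rot: [2.377, 2.053, -0.001]
contact_force: [0.9, -3.8, -1.4]
opening: 0.0144
grip_force: 79.3
```

```bash
python3 go.py .522 -.1712 .1095 83
```

```text
t 16.0 pos [ 0.521  -0.1711  0.107 ] yaw 81.65 down [ 3.e-04 -1.e-03 -1.e+00] F [ 0.9 -3.8 -1.4] T [-0.8  -0.24  0.37] open 0.0144 grip 79.3 q [-26.  -1. 109.  -0.  72. -18.]
shift cm [ 0.    0.1  -0.25] turn -1.35
```

Call:
{"api": "send_rows", "payload": {
  "rows": [
    [1,[0,0,0.2],0],
    [1,[-0.05,0.1,0.1],0],
    [1,[0,0,0],1],
    [1,[0,0,0],0.5],
    [1,[0,0,-0.2],0],
    [1,[0,0,-0.2],0],
    [1,[0,0,-0.1],0],
    [1,[0,0,0],0]
  ]
}}

```text
t: 17.0
tool_pos: [0.521, -0.1711, 0.1067]
tool_rot: [-2.402, -2.023, 0.002]
contact_force: [2.3, -6.7, -8.1]
opening: 0.0147
grip_force: 79.6
```

```bash
python3 go.py .522 -.1712 .1095 83
```

```text
t 17.0 pos [ 0.521  -0.1711  0.1067] yaw 80.23 down [-1.7e-03  1.0e-04 -1.0e+00] F [ 2.3 -6.7 -8.1] T [-0.95 -0.5   1.37] open 0.0147 grip 79.6 q [-26.  -1. 109.  -0.  72. -16.]
shift cm [ 0.01  0.1  -0.28] turn -2.77
```

Call:
{"api": "send_rows", "payload": {
  "rows": [
    [1,[0,0,0.3],-1],
    [1,[-0.12,0.05,0.15],0],
    [1,[0,0,0],0],
    [1,[0,0,0],0]
  ]
}}

```text
t: 17.5
tool_pos: [0.5215, -0.1714, 0.1063]
tool_rot: [-2.383, -2.04, 0.001]
contact_force: [-7.8, 2.6, 12.5]
opening: 0.0146
grip_force: 81.5
```

```bash
python3 go.py .522 -.172 .1095 83
```

```text
t 17.5 pos [ 0.5215 -0.1714  0.1063] yaw 81.14 down [-0.0031  0.003  -1.    ] F [-7.8  2.6 12.5] T [0.31 1.56 0.79] open 0.0146 grip 81.5 q [-26.  -1. 109.   0.  72. -17.]
shift cm [-0.05  0.06 -0.32] turn -1.86
```

Call:
{"api": "send_rows", "payload": {
  "rows": [
    [1,[0,0,0.1],-1],
    [1,[0,0,0],0],
    [1,[0,0,0],0],
    [1,[0,0,0],0],
    [1,[0,0,0],0],
    [1,[0,0,0],0]
  ]
}}

```text
t: 18.25
tool_pos: [0.5215, -0.1716, 0.1052]
tool_rot: [-2.367, -2.059, -0.0]
contact_force: [-9.4, 1.5, 12.0]
opening: 0.0149
grip_force: 81.1
```

```bash
python3 go.py .522 -.172 .1095 83
python3 - <<'E'
from h import *
d,_=grab('scene'); cv2.imwrite('pics/s3.png',cv2.resize(d['frame'][110:310,300:500,::-1],(600,600),interpolation=2))
E
```

```text
t 18.25 pos [ 0.5215 -0.1716  0.1052] yaw 82.03 down [-0.0027  0.0031 -1.    ] F [-9.4  1.5 12. ] T [0.29 1.46 0.26] open 0.0149 grip 81.1 q [-26.  -1. 109.   0.  72. -18.]
shift cm [-0.03  0.05 -0.43] turn -0.97
```

View pics/s3.png

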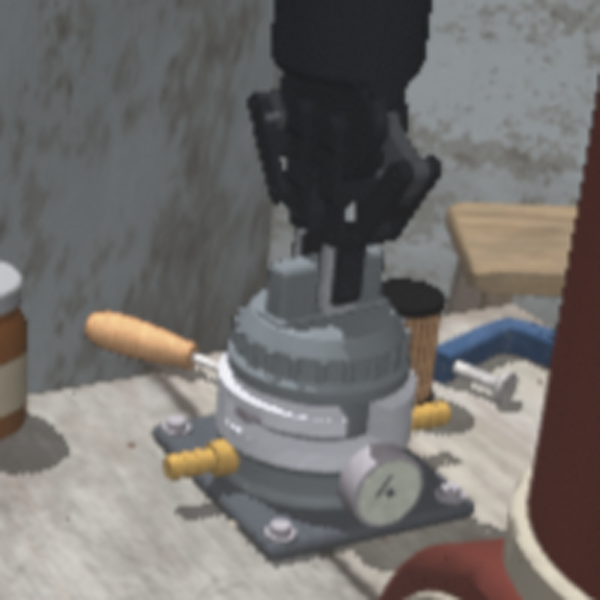

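The crop shows the cover upright inside the collar (slot at (355,415), bar turned to about 82°). The side force comes from my +x shift, so I undo it.

Call:
{"api": "send_rows", "payload": {
  "rows": [
    [1,[0,-0.1,0.05],0],
    [1,[0,0,0],1],
    [1,[0,0,0],1],
    [1,[0,0,0],0],
    [1,[0,0,0],0]
  ]
}}

```text
t: 18.92
tool_pos: [0.5214, -0.1716, 0.1053]
tool_rot: [-2.401, -2.023, -0.001]
contact_force: [-5.0, 1.2, 12.0]
opening: 0.0148
grip_force: 82.7
```

```bash
python3 go.py .522 -.172 .1095 83
```

```text
t 18.925 pos [ 0.5214 -0.1716  0.1053] yaw 80.25 down [-8.0e-04  1.9e-03 -1.0e+00] F [-5.   1.2 12. ] T [0.38 1.16 1.38] open 0.0148 grip 82.7 q [-26.  -1. 109.   0.  72. -16.]
shift cm [-0.03  0.07 -0.42] turn -2.75
```

Call:
{"api": "send_rows", "payload": {
  "rows": [
    [1,[0,-0.05,0],-0.8],
    [1,[0,0,-0.2],0],
    [1,[0,0,-0.2],0],
    [1,[0,0,0],0],
    [1,[0,0,0],0]
  ]
}}

```text
t: 19.55
tool_pos: [0.5209, -0.1714, 0.1061]
tool_rot: [-2.389, -2.038, -0.003]
contact_force: [5.3, 1.4, -6.3]
opening: 0.0147
grip_force: 78.9
```

```bash
python3 go.py .522 -.172 .1095 83
```

```text
t 19.55 pos [ 0.5209 -0.1714  0.1061] yaw 80.94 down [ 6.e-04  2.e-03 -1.e+00] F [ 5.3  1.4 -6.3] T [ 0.17 -0.97  0.88] open 0.0147 grip 78.9 q [-26.  -1. 109.   0.  72. -17.]
shift cm [-0.04  0.12 -0.34] turn -2.06
```

Call:
{"api": "send_rows", "payload": {
  "rows": [
    [1,[0,0,0.2],0.5],
    [1,[0,0,0.1],0],
    [1,[0,0,0],0],
    [3,[0,0,0],0],
    [3,[0,0,0],0],
    [3,[0,0,0],0],
    [3,[0,0,0],0]
  ]
}}

```text
t: 20.42
tool_pos: [0.5216, -0.1728, 0.1055]
tool_rot: [2.399, 2.025, 0.002]
contact_force: [1.4, -0.1, 4.8]
opening: 0.0302
grip_force: 2.8
```

```bash
python3 go.py .522 -.172 .1095 83
python3 - <<'E'
from h import *
d,P=grab('scene')
Q=P[110:310,300:500]; m=(np.hypot(Q[...,0]-.522,Q[...,1]+.171)<.045)
for lo,hi in((.095,.12),(.12,.15)):
    s=Q[m&(Q[...,2]>lo)&(Q[...,2]<hi)]; print(len(s),np.percentile(s[:,2],[10,50,75,90,97]).round(4))
h=np.histogram(Q[m][:,2],bins=np.arange(.09,.15,.002)); print(list(zip(h[1].round(3),h[0])))
E
```

```text
t 20.425 pos [ 0.5216 -0.1728  0.1055] yaw 80.34 down [ 2.1e-03 -5.0e-04 -1.0e+00] F [ 1.4 -0.1  4.8] T [ 0.18 -0.19 -0.05] open 0.0302 grip 2.8 q [-26.  -1. 109.   0.  72. -16.]
shift cm [ 0.09  0.03 -0.4 ] turn -2.66
1039 [0.0974 0.1042 0.1078 0.1156 0.1187]
689 [0.123  0.1329 0.1385 0.1452 0.1485]
[(np.float64(0.09), np.int64(44)), (np.float64(0.092), np.int64(54)), (np.float64(0.094), np.int64(73)), (np.float64(0.096), np.int64(99)), (np.float64(0.098), np.int64(98)), (np.float64(0.1), np.int64(96)), (np.float64(0.102), np.int64(170)), (np.float64(0.104), np.int64(211)), (np.float64(0.106), np.int64(74)), (np.float64(0.108), np.int64(37)), (np.float64(0.11), np.int64(34)), (np.float64(0.112), np.int64(45)), (np.float64(0.114), np.int64(45)), (np.float64(0.116), np.int64(46)), (np.float64(0.118), np.int64(49)), (np.float64(0.12), np.int64(47)), (np.float64(0.122), np.int64(44)), (np.float64(0.124), np.int64(41)), (np.float64(0.126), np.int64(53)), (np.float64(0.128), np.int64(56)), (np.float64(0.13), np.int64(66)), (np.float64(0.132), np.int64(96)), (np.float64(0.134), np.int64(70)), (np.float64(0.136), np.int64(31)), (np.float64(0.138), np.int64(38)), (np.float64(0.14), np.int64(42)), (np.float64(0.142), np.int64(23)), (np.float64(0.144), np.int64(27)), (np.float64(0.146), np.int64(25))]
```

The fingertips now feel 4.8 N from below, so the cover top rose to about 106 mm, which fits the seat height. I back straight out.

Call:
{"api": "send_rows", "payload": {
  "rows": [
    [3,[0,0,-0.3],0],
    [3,[0,0,-0.5],0],
    [4,[0,0,-2],0],
    [5,[0,0,-5],0],
    [5,[0,0,-6],0],
    [5,[0,0,-3],0],
    [5,[0,0,0],0]
  ]
}}

```text
t: 21.35
tool_pos: [0.5222, -0.1731, 0.2773]
tool_rot: [2.393, 2.024, 0.005]
contact_force: [0.6, 0.3, 0.1]
opening: 0.0499
grip_force: 0.0
```

Call:
{"api": "send_rows", "payload": {
  "rows": [
    [5,[-5,0,0],0],
    [5,[-5,0,0],0],
    [5,[-5,0,0],0],
    [5,[-3,0,0],0],
    [5,[0,0,0],0]
  ]
}}

```text
t: 21.98
tool_pos: [0.4895, -0.351, 0.2702]
tool_rot: [-2.399, -2.023, 0.001]
contact_force: [0.5, -0.0, -1.0]
opening: 0.0504
grip_force: 0.0
```

```bash
python3 go.py
python3 - <<'E'
from h import *
d,P=grab('top')
R=np.hypot(P[...,0]-.522,P[...,1]+.171)
for n,lo,hi in(('top',.095,.115),('bar',.128,.145)):
    s=P[(R<.05)&(P[...,2]>lo)&(P[...,2]<hi)]; print(n,len(s),np.median(s[:,2]).round(4),cv2.minEnclosingCircle(s[:,:2].astype(np.float32)),cv2.minAreaRect(s[:,:2].astype(np.float32)))
    A=np.c_[s[:,:2],np.ones(len(s))]; print('tilt',np.linalg.lstsq(A,s[:,2],rcond=None)[0][:2])
# reference: cover top / bar height measured on table with same camera
P0=np.load('top.npy'); R0=np.hypot(P0[...,0]-.5275,P0[...,1]-.1677)
for lo,hi in((.056,.07),(.084,.1)): print('ref',np.median(P0[(R0<.05)&(P0[...,2]>lo)&(P0[...,2]<hi)][:,2]))
d,_=grab('scene'); cv2.imwrite('pics/s4.png',cv2.resize(d['frame'][110:310,300:500,::-1],(600,600),interpolation=2))
E
```

```text
t 21.975 pos [ 0.4895 -0.351   0.2702] yaw 80.27 down [-0.0026  0.0022 -1.    ] F [ 0.5 -0.  -1. ] T [ 0.03 -0.04 -0.07] open 0.0504 grip 0.0 q [-43.  -1.  93.  -0.  88. -33.]
top 1388 0.1051 ((0.522316038608551, -0.17064876854419708), 0.046167537569999695) ((0.5213488340377808, -0.1704695224761963), (0.08909706771373749, 0.08890984952449799), 23.66237449645996)
tilt [ 0.00585395 -0.0069985 ]
bar 338 0.1349 ((0.5205355286598206, -0.17041364312171936), 0.033319421112537384) ((0.5222509503364563, -0.17066046595573425), (0.0663272961974144, 0.01614214852452278), 82.45122528076172)
tilt [ 0.08142177 -0.01088641]
ref 0.062087366424933454
ref 0.0918952402453474
```

View pics/s4.png

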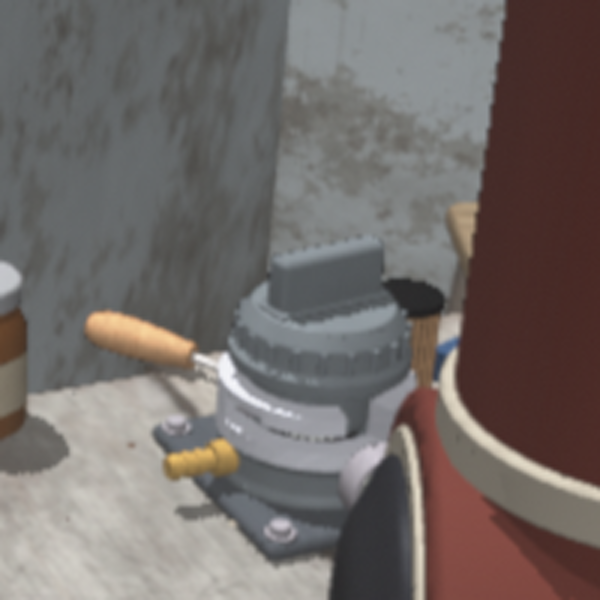

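The view shows the cover level and let go. Both its body top and its bar top stand 43.0 mm above their heights on the table. The bar lies at 82.5°, an 84° turn, which is the seat.

```bash
python3 -c "
from station import ctrl
print(ctrl.finish_job())"
```

```text
the job is handed in; nothing more can be done
None
```

The cover is on the filter and locked: it sits level at the 43 mm seat height, turned clockwise to the stop and let go. The job was handed in at about 22 s, the arm never went near the jar or the spent cartridge, and no verdict came back.

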